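Extend a viewing plate over the light pad and hold it

ROBOT

A 6-joint arm with a two-finger parallel gripper is mounted at the origin on a cart in front of the work surface, level with it; the furniture and walls round the work are solid. World frame = base frame: x ahead of the robot, y to its left, z up, the work surface at z = 0. Lengths are in mm, angles in rad, forces in N, time in s.
With the tool pointing down it reaches from about 250 to 725 mm from the base axis. Payload 9.7 kg.
Tool frame: the origin (TCP) lies at the very end of the fingers, on their centre line; the grasp point (between the pads) lies 19 mm behind it; z points along the fingers, y is the direction in which the jaws open and shut (so a half turn about z gives the same grasp; the last joint's range is limited). The gripper opens to 85 mm and grips with 20 to 120 N. Pads are 22 mm wide; open, the fingers measure 114 mm over their backs; the gripper's body (76 mm by 85 mm) begins 54 mm behind the grasp point. The pads swing forward as they close: fully open they stand 13 mm farther back than shut.
Start: joints at [-1.339, 0.087, 0.176, 1.66, 0, 1.571], TCP at [126.349, -535.288, 231.284] pointing down, gripper open.
Joint ranges: [-3.13, 3.13], [-0.85, 1.81], [-1.15, 1.24], [-2.2, 2.28], [-1.44, 1.52], [-3.14, 3.14]. Speed limits (rad/s): [2.22, 2.22, 2.57, 3.14, 3.14, 3.14].

INTERFACE

Orientations are given as a rotation vector (axis times angle).
In Python, from rig import monitor, get_image, env gives the robot as it stands.
- The arm moves only by the tool arm_command, never from a script. Its argument "steps" is a list of rows, each an object with "dp": the shift along the tool's x, y, z in cm, a list of three; "twist": the turn, a rotation vector about the tool's x, y, z in degrees, a list of three; "hand": the closure, from -1 (fully open) to 1 (shut). In form: [{"dp": [dx, dy, dz], "twist": [wx, wy, wz], "hand": hand}, ...]. A call has exactly 10 rows; each row shifts and turns the commanded pose from where the row before left it, along the tool's axes as they then stand; what a row does not reach is not made up. A row lasts 1/10 s, in which the tool goes at most 50 mm and 8.59 degrees, less where a joint would pass 70% of its speed; a pose out of reach is approached as far as the arm can. A call is refused whole if a number of a shift passes 5 or a number of a turn 8.59, either way. A call with a gripper value outside its range is refused whole. The fingers move at their own pace and stop on an object; "grip_force" is the grip in N (left out, the last holds). Time passes only in rows, so rows that do not move let the fingers close, or fill a call up. It gives the time, the measured TCP pose, the force and the opening at its end, in the units of the state.
- monitor.observe(): the state, without advancing time (a new reading comes with each control period).
- get_image(name): name is "side" or "top"; returns a dict with "frame" (400x640x3 uint8, red, green, blue), "K" (3x3 intrinsics, pixels), "R" (3x3) and "t" (3): a world point X has camera coordinates R X + t. Camera axes: x right, y down, z forward; pixel columns grow to the right and rows downward; lengths in mm; the calibration is good to about 2 mm. A picture is of the moment at which its call begins. There is no depth.
- env.job_done(): hands the job in, once; it reports no verdict.
The state is a dict: "clock": time; "q": joint angles; "joint_velocities": joint speeds; "joint_torque": joint torques, N m; "tcp_pos": TCP position; "ee_rot": TCP orientation; "contact_force": force on the tool from outside, world axes, zero at the start; "ft_torque": the same for the moment, N m; "width": finger opening in mm.
Only numpy, scipy, OpenCV 4.12 (cv2) and the standard library are available. Lean on these libraries where they do the work, as an engineer would, in place of code of your own. Each camera call takes 0.05 s, during which the arm holds its last target. There are 200 camera calls.

TASK

Stand the small glass vial upright inside the round collar on the aluminium viewing plate and let go of it, with the plate still back on its stand. Then take the plate by its black grip and slide it straight out along the stand, never lifting it off or letting it tip, until the dark line scored across it lies over the stand's front edge (the edge beside the white light pad), so that the vial stands out over the pad. At that point the plate would tip over if released, so finish while still gripping the plate and holding it level, with the vial standing in its collar, and leave everything else where it is.

Things in the scene. Friction and masses are not known exactly. Their poses are not given: they have to be found in the camera images.
- vial_mid (a point): Glass specimen vial with a white screw cap, round, 21 mm in diameter and 52 mm tall, about 25 g, standing upright on the table beyond the stand (farther from the robot). This point is its centre, 26 mm above its foot; z is up along its axis.
- plate: Loose aluminium viewing plate, 220 x 80 x 6 mm, 0.28 to 0.44 kg, lying on the stand's top. Origin: centre of its underside. Its +x axis points along its length, outward (to the collar end); z is up. At the start it lies along the stand, its outer end 15 to 45 mm past the stand's front edge. Friction drags on it with 2 to 10 N, more if pressed down.
- window_seat (a point): Centre of the plate's round window, on the plate's upper face (66 mm above the table), 26 mm from the outer end. The window is a 12 mm hole; round it stands a collar 31 mm inside diameter, 39 mm outside diameter and 5 mm high, in which the vial stands on the plate. Axes as the plate's.
- grip_mid (a point): Centre of the black grip block fixed upright on the plate's inner end: 16 mm thick along the plate's length, 50 mm wide across it, 44 mm tall above the plate's upper face; this point is half-way up it, 22 mm above the plate's upper face (88 mm above the table), and 62 mm inward of the scored line along the plate. Axes as the plate's.
- mark_line (a point): Middle of the dark line scored straight across the plate, 2 mm wide, 140 mm from the outer end; the point lies on the plate's underside. Axes as the plate's.
- riser_edge (a point): Middle of the top front edge of the stand, 60 mm above the table. The stand is a grey steel bench, fixed to the table, 160 mm long, 100 mm wide and 60 mm high. x points level along the stand's length, outward over the light pad (the way to slide), y across it to the left of that way, z up. Its pose differs from start to start; the way out is roughly to the robot's right (-y).
- light_pad: Flat white light pad in a grey frame, 110 x 110 x 10 mm, fixed on the table beyond the stand's front edge; origin at the centre of its underside. The plate passes 50 mm above it and must not rest on it. To the left of the stand is a fixed balance, an obstacle 344 mm high that fills x 0.48 to 0.86 m, y -0.02 to 0.20 m: pass over it or in front of it.
- pin_tin: Round pin tin, 67 mm diameter, 25 mm tall, bystander behind the stand; origin at the centre of its underside.
- cork: Cork, 26 mm diameter, 24 mm tall, bystander near the vial; origin at the centre of its underside.
- eraser: Eraser in a sleeve, 21 x 42 x 13 mm, bystander; origin at the centre of its underside.
- forceps: Steel forceps, 125 mm long, bystander near the table's front edge; origin at the centre of the underside.
Things that resemble listed ones, but are neither listed nor needed, are in the scene too. Leave any purple or turquoise look-alike of the part that bears vial_mid alone.

How it is judged (in metres and radians):
On the way:
1. the vial stands released in the collar while the plate is still back on the stand (horizontal distance between vial_mid and window_seat below 0.01 m and z of vial_mid in the frame of window_seat between 0.021 and 0.031 m and angle between vial_mid's own z axis and vertical below 0.15 rad and contact force between the fingers and vial below 0.1 N and x of mark_line in the frame of riser_edge below -0.05 m), for 0.2 s.
At the end, for the whole second after the job is handed in: The line is over the stand's front edge within 6 mm, central within 15 mm, square within 0.1 rad; the plate lies on the stand (5 mm), level within 0.05 rad, at rest, gripped by the fingers (over 2 N), clear of the light pad; the vial is upright in the collar, untouched by the fingers (x of mark_line in the frame of riser_edge between -0.006 and 0.006 m and y of mark_line in the frame of riser_edge between -0.015 and 0.015 m and z of mark_line in the frame of riser_edge between -0.005 and 0.005 m and angle between the x axis of plate and the x axis of riser_edge, either way round below 0.1 rad and angle between plate's own z axis and vertical below 0.05 rad and linear speed of plate below 0.01 m/s and contact force between the fingers and plate above 2 N and contact force between plate and light_pad below 0.1 N and horizontal distance between vial_mid and window_seat below 0.01 m and z of vial_mid in the frame of window_seat between 0.021 and 0.031 m and angle between vial_mid's own z axis and vertical below 0.15 rad and contact force between the fingers and vial below 0.1 N); the arm keeps its last pose, push and grip.
It fails at once if the plate tips (angle between plate's own z axis and vertical above 0.2 rad).
It fails at once if the plate is lifted off the stand (z of mark_line in the frame of riser_edge above 0.02 m).
It fails at once if the vial topples (angle between vial_mid's own z axis and vertical above 0.8 rad).
It fails at once if a bystander is disturbed (distance of any of pin_tin, cork, eraser, forceps from where it was at the start of the episode above 0.03 m).
It also fails if it takes over 58 s, if anything falls off the work surface, if the arm or the gripper's body presses on something with over 40 N, if the wrist force passes 120 N, or if a joint passes its speed limit or range.

## Working session

There is one attempt and no reset: what is moved stays moved. The work goes in short steps, Python scripts to look and compute and a tool call to move; the robot and the scene stay as the last step left them, time stands still between calls to the robot, and variables do not carry over. Pictures are saved under pics/ and viewed, about 8 in all and at most 12, crops included, and the job is handed in when it is done.

Besides the shell and the picture viewer there is one more tool, called after "Request:" as a command line: name --argument value ..., lists and objects as JSON in quotes. arm_command: Moves the arm, as the interface text tells. Its arguments: {"type":"object","properties":{"steps":{"type":"array","items":{"type":"object","properties":{"dp":{"type":"array","items":{"type":"number"}},"twist":{"type":"array","items":{"type":"number"}},"hand":{"type":"number"}}}},"grip_force":{"type":"number"}},"required":["steps"]}

```bash
mkdir -p pics && ls && python3 - <<'E'
from rig import monitor,get_image,env
import cv2,numpy as np
s=monitor.observe();print({k:np.round(v,3).tolist() for k,v in s.items()})
for n in("side","top"):
    i=get_image(n);cv2.imwrite(f"pics/{n}0.png",i["frame"][:,:,::-1]);np.savez(f"pics/{n}0.npz",**i)
    print(n,np.round(i["K"],1).tolist(),np.round(i["R"],3).tolist(),np.round(i["t"],1).tolist())
E
```

```text
pics
{'clock': 0.0, 'q': [-1.339, 0.087, 0.175, 1.66, -0.0, 1.571], 'joint_velocities': [-0.0, 0.001, 0.0, 0.0, -0.002, -0.002], 'joint_torque': [-0.003, -52.039, 46.48, 0.016, -0.0, 0.0], 'tcp_pos': [126.302, -535.08, 230.586], 'ee_rot': [-3.119, -0.363, 0.0], 'contact_force': [0.988, -0.037, -0.2], 'ft_torque': [0.025, -0.039, 0.037], 'width': 85.527}
side [[501.3, 0.0, 326.5], [0.0, 501.3, 197.6], [0.0, 0.0, 1.0]] [[0.968, -0.25, 0.001], [-0.153, -0.596, -0.788], [0.198, 0.763, -0.615]] [-577.0, 29.6, 1288.0]
top [[412.4, 0.0, 322.7], [0.0, 412.4, 196.0], [0.0, 0.0, 1.0]] [[-0.01, -1.0, -0.021], [-0.982, 0.014, -0.189], [0.189, 0.019, -0.982]] [-211.5, 579.1, 985.8]
```

View pics/side0.png

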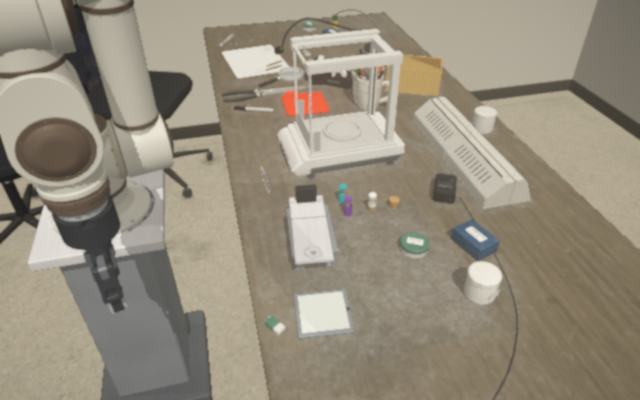

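View pics/top0.png

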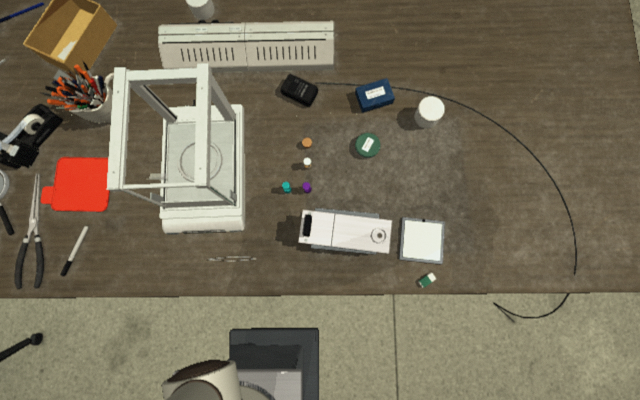

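Side view: vial candidates are white-capped (372,200), purple (348,205), turquoise (343,192), and the orange cork (394,202). In the top view these are at (307,162), (307,187), (286,187) and (307,142). By its description the vial is the white-capped one. The plate spans top pixels (302–391, 210–254).

```bash
cat > h.py <<'E'
import numpy as np,cv2
from rig import monitor,get_image,env
def grab(n,tag=None):
    i=get_image(n)
    if tag: cv2.imwrite(f"pics/{n}_{tag}.png",i["frame"][:,:,::-1]);np.savez(f"pics/{n}_{tag}.npz",**i)
    return i
def ray(i,uv):
    d=i["R"].T@np.linalg.inv(i["K"])@np.array([uv[0],uv[1],1.]);c=-i["R"].T@i["t"];return c,d/np.linalg.norm(d)
def onz(i,uv,z):
    c,d=ray(i,uv);return c+d*(z-c[2])/d[2]
def tri(a,ua,b,ub):
    A=np.zeros((3,3));r=np.zeros(3);P=[]
    for i,u in((a,ua),(b,ub)):
        c,d=ray(i,u);M=np.eye(3)-np.outer(d,d);A+=M;r+=M@c
    return np.linalg.solve(A,r)
def proj(i,X):
    p=i["K"]@(i["R"]@np.asarray(X,float)+i["t"]);return p[:2]/p[2]
E
python3 - <<'E'
import numpy as np,cv2
from h import *
T=dict(np.load("pics/top0.npz"));S=dict(np.load("pics/side0.npz"))
a=T["frame"][125:275,275:455];a=cv2.resize(a,None,fx=3,fy=3,interpolation=cv2.INTER_CUBIC)
b=S["frame"][175:340,255:415];b=cv2.resize(b,None,fx=1.6*1,fy=1.6,interpolation=cv2.INTER_CUBIC)
b=cv2.resize(S["frame"][175:325,275:415],None,fx=1.8,fy=1.8,interpolation=cv2.INTER_CUBIC)
o=np.zeros((450,800,3),np.uint8);o[:a.shape[0],:540]=a;o[:b.shape[0],545:545+b.shape[1]]=b
cv2.imwrite("pics/crop1.png",o[:,:,::-1])
for n,i,(u,v) in(("T",T,(307,162)),("S",S,(373,196))):
    print(n,i["frame"][v-6:v+8,u-5:u+6].min(2))
print("cap", onz(T,(307,162),52),tri(T,(307,162),S,(373,194)))
print("win",onz(T,(378.5,236),66))
E
```

```text
T [[ 73  77  73  73  66  67  65  68  71  75  69]
 [ 73  74  80  99 116 137 108  80  74  74  74]
 [ 74  79 139 182 195 210 191 155  94  69  70]
 [ 73 103 196 230 231 232 232 219 151  88  71]
 [ 79 136 221 232 232 231 232 232 191 108  72]
 [ 75 139 221 232 230 229 232 233 205 123  75]
 [ 68 117 216 232 231 230 232 233 193 108  77]
 [ 55  89 188 225 234 233 235 220 150  82  70]
 [ 51  59 110 173 197 202 191 157 103  76  70]
 [ 48  56  57  74 103 110  92  69  84  77  70]
 [ 53  56  51  56  68  70  59  63  85  75  73]
 [ 50  55  46  48  63  69  73  80  72  68  73]
 [ 52  43  41  42  48  58  63  67  61  69  80]
 [ 46  50  46  51  55  56  59  65  70  76  80]]
S [[110 110 112 116 121 123 119 114 111 111 111]
 [111 117 127 140 151 150 138 124 116 113 111]
 [122 142 165 182 191 190 177 155 130 116 112]
 [141 176 200 211 215 215 208 189 155 124 112]
 [156 196 215 222 224 224 221 206 173 132 112]
 [156 196 216 224 226 226 224 210 175 132 111]
 [141 178 205 217 220 221 219 203 166 127 110]
 [126 155 184 199 202 202 199 184 153 122 110]
 [118 138 163 180 182 179 174 161 143 123 112]
 [112 130 149 161 163 162 157 145 133 122 115]
 [112 131 143 151 155 154 151 142 131 122 116]
 [120 139 147 154 160 158 150 142 133 123 119]
 [131 149 152 155 159 159 153 146 134 124 119]
 [136 155 156 158 159 162 163 157 138 122 117]]
cap [ 666.03719122 -179.26660594   52.        ] [ 667.28389356 -179.66059988   54.26919368]
win [ 472.8281414  -353.68798858   66.        ]
```

View pics/crop1.png

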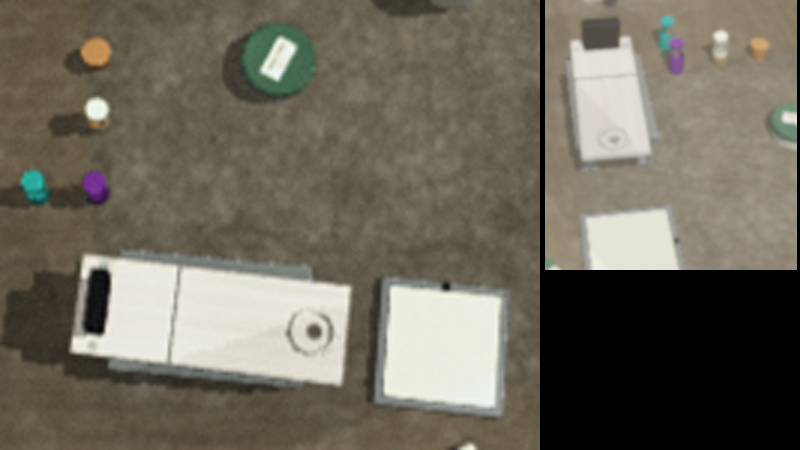

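The crop confirms the white-capped vial. In the crop the cap is at (97,110), the cork at (96,52), purple at (95,187) and turquoise at (34,187). The plate's scored line runs at about (175,315), the collar is centred at (310,331), and the grip is at (97,302). Next I measure all of these.

```bash
cat > meas.py <<'E'
from h import *
def line(p): # fit -> point,dir
    v=cv2.fitLine(np.float32(p)[:,:2],cv2.DIST_HUBER,0,.01,.01).ravel();return v[2:],v[:2]*np.sign(-v[1])
def plate(T):
    f=T["frame"].astype(int);m=(f.min(2)>150).astype(np.uint8);m[:195]=0;m[275:]=0;m[:,:285]=0;m[:,470:]=0
    n,l,s,c=cv2.connectedComponentsWithStats(m)
    k=[j for j in range(1,n) if s[j,4]>500]; k=min(k,key=lambda j:c[j][0])
    pm=(l==k)
    # long edges: per-column top/bottom (subpixel not needed, fit)
    cols=np.where(pm.any(0))[0];cols=cols[4:-6]
    top=[onz(T,(u,np.where(pm[:,u])[0].min()-.5),66) for u in cols]
    bot=[onz(T,(u,np.where(pm[:,u])[0].max()+.5),66) for u in cols]
    p1,d1=line(top);p2,d2=line(bot)
    ys=np.where(pm.any(1))[0];ys=ys[8:-8]
    end=[onz(T,(np.where(pm[v])[0].max()+.5,v),66) for v in ys];pe,de=line(end)
    return p1,d1,p2,d2,pe,de,pm
def stand(T):
    f=T["frame"].astype(int);m=((f[:,:,2]-f[:,:,0])>2)&(f.sum(2)>200)
    return m
E
python3 - <<'E'
from meas import *
T=dict(np.load("pics/top0.npz"));S=dict(np.load("pics/side0.npz"))
def cent(i,box,ch):
    u0,u1,v0,v1=box;w=np.clip(i["frame"][v0:v1,u0:u1].min(2).astype(float)-ch,0,None)
    y,x=np.mgrid[v0:v1,u0:u1];return (w*x).sum()/w.sum(),(w*y).sum()/w.sum()
ct=cent(T,(301,314,155,169),110);cs=cent(S,(366,381,190,200),165)
print("cap",ct,cs,onz(T,ct,52).round(1),tri(T,ct,S,cs).round(1))
p1,d1,p2,d2,pe,de,pm=plate(T)
ang=lambda d:np.degrees(np.arctan2(d[1],d[0])).round(2)
print("plate far edge",p1,ang(d1),"near",p2,ang(d2),"end",pe,ang(de))
print("width",abs(np.cross(d1,p2-p1)))
m=stand(T)
np.set_printoptions(linewidth=250)
f=T["frame"].astype(int)
print("b-r far corner");print((f[:,:,2]-f[:,:,0])[206:222,370:384])
print("near corner");print((f[:,:,2]-f[:,:,0])[244:258,366:384])
print("gray near");print(f[244:258,366:384].sum(2)//3)
far=[]
for u in range(320,374):
    r=np.where(m[200:225,u])[0]; 
    if len(r): far.append(onz(T,(u,200+r.min()-.5),60))
ps,ds=line(far);print("stand far edge",len(far),ps,ang(ds))
near=[]
for u in range(315,372):
    r=np.where(m[235:262,u])[0]
    if len(r): near.append((u,235+r.min(),235+r.max()))
print(near[::6])
# mark line: darkest column per row
mk=[]
for v in range(217,242):
    row=f[v,325:342].sum(1);k=row.argmin();w=np.clip(np.median(row)-30-row,0,None)
    if w.sum()>0: mk.append(onz(T,((w*np.arange(325,342)).sum()/w.sum(),v),66))
pk,dk=line(mk);print("mark",pk,ang(dk),len(mk))
# window/collar: dark hole & grip
print((f[228:246,368:392].sum(2)//3))
g=(f.max(2)<60).astype(np.uint8);g[:,:298]=0;g[:,318:]=0;g[:208]=0;g[245:]=0
y,x=np.where(g);print("grip top",x.min(),x.max(),y.min(),y.max(),onz(T,(x.mean(),y.mean()),110))
E
```

```text
cap (np.float64(306.81756756756755), np.float64(160.93813344594594)) (np.float64(372.29919802590996), np.float64(194.82418260333128)) [ 668.9 -178.8   52. ] [ 668.4 -178.7   51.5]
plate far edge [ 528.044   -270.20557] -97.55 near [ 445.80704 -269.5491 ] -97.66 end [ 482.48856 -382.77765] -7.54
width 81.61048
b-r far corner
[[-19 -21 -20 -20 -24 -25 -24 -23 -24 -23 -21 -22 -24 -21]
 [-24 -23 -22 -21 -23 -23 -22 -22 -24 -21 -19 -22 -21 -21]
 [-24 -22 -21 -24 -22 -21 -22 -24 -23 -22 -20 -20 -21 -21]
 [-21 -22 -21 -22 -25 -22 -21 -22 -24 -22 -22 -21 -22 -20]
 [-22 -23 -23 -23 -22 -21 -22 -24 -23 -22 -24 -22 -22 -21]
 [-22 -22 -24 -25 -23 -22 -24 -21 -21 -23 -23 -23 -23 -22]
 [-17 -19 -20 -19 -19 -22 -24 -22 -27 -23 -23 -24 -24 -22]
 [ -6  -7  -7  -7  -6  -9  -8 -12 -15 -22 -24 -22 -20 -24]
 [ -2   0   0  -2   0  -2   0  -1  -5 -12 -23 -22 -19 -21]
 [  0   0   1   0   1   0   0   0   0 -11 -22 -23 -23 -23]
 [ -3  -2   0   0  -2  -1  -4   1  -1 -12 -23 -23 -23 -20]
 [ -7  -4  -4  -6  -4  -1  -2  -1   1 -14 -23 -23 -21 -22]
 [-13 -13 -13 -12 -11 -10 -12  -9  -8 -15 -20 -22 -20 -20]
 [-12 -
[... 3720 characters left out ...]
218 188 148 141 174 195 210 214 208 203 187 191 185 202 207 214 215 216 195 120  77]
 [215 215 216 218 213 192 178 177 165 177 194 188 193 206 196 203 208 214 217 218 218 193 115  76]
 [216 215 215 216 218 215 214 212 185 180 192 195 206 214 199 209 215 217 217 216 216 182 111  78]
 [216 216 215 216 216 214 216 217 216 213 216 214 216 217 214 216 216 217 217 217 216 170 102  75]
 [217 217 216 217 218 218 217 219 217 217 215 217 217 216 218 215 217 216 214 217 215 162  98  74]]
grip top 298 310 215 244 [ 493.26327357 -179.78822141  110.        ]<stdin>:11: DeprecationWarning: Arrays of 2-dimensional vectors are deprecated. Use arrays of 3-dimensional vectors instead. (deprecated in NumPy 2.0)
```

Request:
arm_command --steps '[{"dp": [3.05,-1.11,0],"twist": [0,0,0],"hand": -1},{"dp": [3.05,-1.11,0],"twist": [0,0,0],"hand": -1},{"dp": [3.05,-1.11,0],"twist": [0,0,0],"hand": -1},{"dp": [3.05,-1.11,0],"twist": [0,0,0],"hand": -1},{"dp": [3.05,-1.11,0],"twist": [0,0,0],"hand": -1},{"dp": [3.05,-1.11,0],"twist": [0,0,0],"hand": -1},{"dp": [3.05,-1.11,0],"twist": [0,0,0],"hand": -1},{"dp": [3.05,-1.11,0],"twist": [0,0,0],"hand": -1},{"dp": [3.05,-1.11,0],"twist": [0,0,0],"hand": -1},{"dp": [3.05,-1.11,0],"twist": [0,0,0],"hand": -1}]'

```text
clock: 1.1
tcp_pos: [398.6, -356.2, 231.0]
ee_rot: [-3.12, -0.363, 0.001]
contact_force: [0.9, -0.6, -0.4]
width: 85.5
```

```bash
cat >> meas.py <<'E'
def ang(d):return np.degrees(np.arctan2(d[1],d[0])).round(2)
def standcorners(T):
    f=T["frame"].astype(int);m=((f[:,:,2]-f[:,:,0])>-12)&(f.sum(2)<420)&(f.sum(2)>200)
    far=[onz(T,(u,203+np.where(m[203:225,u])[0].min()-.5),60) for u in range(325,376) if m[203:225,u].any()]
    return m,line(far)
E
python3 - <<'E'
from meas import *
T=dict(np.load("pics/top0.npz"));f=T["frame"].astype(int)
m,(ps,ds)=standcorners(T);print("stand far",ps,ang(ds))
fc=onz(T,(378.6,215),60);nc=onz(T,(375.8,252.5),60);e=(fc-nc)[:2];print("front edge corners",fc,nc,ang(e),np.hypot(*e))
w=np.clip(190-f[231:240,376:384].sum(2)//3,0,None);y,x=np.mgrid[231:240,376:384];uv=((w*x).sum()/w.sum(),(w*y).sum()/w.sum())
print("hole",uv,onz(T,uv,63),onz(T,uv,66))
d=np.array([np.cos(np.radians(-97.6)),np.sin(np.radians(-97.6))]);n=np.array([-d[1],d[0]])
for k,p in dict(hole=onz(T,uv,65)[:2],far=[528.04,-270.2],near=[445.8,-269.5],end=[482.49,-382.78],mark=[491.4,-242.3],grip=[493.3,-179.8],fc=fc[:2],nc=nc[:2],sfar=ps).items(): print(k,np.round([np.dot(p,d),np.dot(p,n)],1))
E
```

```text
stand far [ 537.5701  -285.94373] -96.2
front edge corners [ 525.27247964 -356.49265594   60.        ] [ 433.37979197 -346.38810598   60.        ] -6.28 92.4465682238382
hole (np.float64(379.3695535233997), np.float64(234.993006993007)) [ 475.53737327 -356.23965301   63.        ] [ 475.25273614 -355.88834205   66.        ]
hole [290.  518.3]
far [198.  559.1]
near [208.2 477.5]
end [315.6 528.9]
mark [175.2 519.1]
grip [113.  512.7]
fc [283.9 567.8]
nc [286.  475.4]
sfar [212.3 570.7]
```

Request:
arm_command --steps '[{"dp": [3.03,-1.11,0],"twist": [0,0,0],"hand": -1},{"dp": [3.03,-1.11,0],"twist": [0,0,0],"hand": -1},{"dp": [3.03,-1.11,0],"twist": [0,0,0],"hand": -1},{"dp": [3.03,-1.11,0],"twist": [0,0,0],"hand": -1},{"dp": [3.03,-1.11,0],"twist": [0,0,0],"hand": -1},{"dp": [3.03,-1.11,0],"twist": [0,0,0],"hand": -1},{"dp": [3.03,-1.11,0],"twist": [0,0,0],"hand": -1},{"dp": [3.03,-1.11,0],"twist": [0,0,0],"hand": -1},{"dp": [3.03,-1.11,0],"twist": [0,0,0],"hand": -1},{"dp": [3.03,-1.11,0],"twist": [0,0,0],"hand": -1}]'

```text
clock: 2.1
tcp_pos: [668.0, -178.6, 230.7]
ee_rot: [-3.12, -0.363, 0.001]
contact_force: [0.0, -0.7, -0.1]
width: 85.3
```

Request:
arm_command --steps '[{"dp": [0,0,0],"twist": [0,0,7],"hand": -1},{"dp": [0,0,0],"twist": [0,0,7],"hand": -1},{"dp": [0,0,0],"twist": [0,0,6.7],"hand": -1},{"dp": [0,0,2],"twist": [0,0,0],"hand": -1},{"dp": [0,0,2],"twist": [0,0,0],"hand": -1},{"dp": [0,0,2],"twist": [0,0,0],"hand": -1},{"dp": [0,0,2],"twist": [0,0,0],"hand": -1},{"dp": [0,0,2],"twist": [0,0,0],"hand": -1},{"dp": [0,0,0],"twist": [0,0,0],"hand": -1},{"dp": [0,0,0],"twist": [0,0,0],"hand": -1}]'

```text
clock: 3.1
tcp_pos: [666.8, -179.5, 131.3]
ee_rot: [-3.135, 0.203, 0.002]
contact_force: [0.2, 0.4, 0.9]
width: 85.3
```

```bash
cat > st.py <<'E'
from h import *
from scipy.spatial.transform import Rotation as Ro
s=monitor.observe();M=Ro.from_rotvec(s["ee_rot"]).as_matrix();p=np.array(s["tcp_pos"])
print("t",s["clock"],"tcp",p.round(1),"x-azimuth",np.degrees(np.arctan2(M[1,0],M[0,0])).round(2),"z",M[:,2].round(4),"F",np.round(s["contact_force"],1),"tau",np.round(s["ft_torque"],2),"w",round(float(s["width"]),1),"q",np.round(s["q"],2))
def to(g): print("goal",g,"dp tool cm",(M.T@(np.array(g)-p)/10).round(2))
E
python3 -c "
from st import *
to([668.5,-178.8,18])"
```

```text
t 3.1 tcp [ 666.8 -179.5  131.3] x-azimuth -7.42 z [-1.e-03  3.e-04 -1.e+00] F [0.2 0.4 0.9] tau [ 0.09  0.04 -0.05] w 85.3 q [-0.26  0.42  0.38  1.53 -0.    3.01]
goal [668.5, -178.8, 18] dp tool cm [ 0.17 -0.09 11.33]
```

Request:
arm_command --steps '[{"dp": [0.17,-0.09,1.5],"twist": [0,0,0],"hand": -1},{"dp": [0,0,2],"twist": [0,0,0],"hand": -1},{"dp": [0,0,2],"twist": [0,0,0],"hand": -1},{"dp": [0,0,2],"twist": [0,0,0],"hand": -1},{"dp": [0,0,2],"twist": [0,0,0],"hand": -1},{"dp": [0,0,1],"twist": [0,0,0],"hand": -1},{"dp": [0,0,1],"twist": [0,0,0],"hand": -1},{"dp": [0,0,0],"twist": [0,0,0],"hand": -1},{"dp": [0,0,0],"twist": [0,0,0],"hand": -1},{"dp": [0,0,0],"twist": [0,0,0],"hand": -1}]'

```text
clock: 4.1
tcp_pos: [669.5, -179.0, 17.5]
ee_rot: [3.135, -0.203, 0.003]
contact_force: [0.2, 0.0, 0.3]
width: 85.4
```

Request:
arm_command --grip_force 25 --steps '[{"dp": [0,0,0],"twist": [0,0,0],"hand": 1},{"dp": [0,0,0],"twist": [0,0,0],"hand": 1},{"dp": [0,0,0],"twist": [0,0,0],"hand": 1},{"dp": [0,0,0],"twist": [0,0,0],"hand": 1},{"dp": [0,0,0],"twist": [0,0,0],"hand": 1},{"dp": [0,0,0],"twist": [0,0,0],"hand": 1},{"dp": [0,0,0],"twist": [0,0,0],"hand": 1},{"dp": [0,0,0],"twist": [0,0,0],"hand": 1},{"dp": [0,0,0],"twist": [0,0,0],"hand": 1},{"dp": [0,0,0],"twist": [0,0,0],"hand": 1}]'

```text
clock: 5.1
tcp_pos: [669.0, -178.9, 16.4]
ee_rot: [3.135, -0.203, 0.0]
contact_force: [-0.3, 0.8, 2.7]
width: 19.9
```

```bash
python3 -c "
from st import *
i=grab('side');f=i['frame'][140:260,310:450];cv2.imwrite('pics/grasp.png',cv2.resize(f,None,fx=4,fy=4,interpolation=cv2.INTER_CUBIC)[:,:,::-1])"
```

```text
t 5.1 tcp [ 669.  -178.9   16.4] x-azimuth -7.42 z [ 2.e-04 -0.e+00 -1.e+00] F [-0.3  0.8  2.7] tau [ 0.04 -0.    0.02] w 19.9 q [-0.26  0.44  0.19  1.32  0.    3.01]
```

View pics/grasp.png

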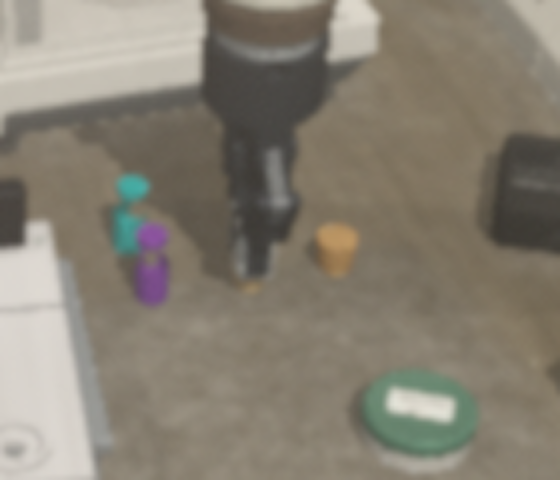

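The grasp holds: opening is 19.9 mm, fingers at crop (255,265), vial foot just below at (250,287), cork and look-alikes untouched. Lifting next.

Request:
arm_command --steps '[{"dp": [0,0,-0.7],"twist": [0,0,0],"hand": 1},{"dp": [0,0,-1.4],"twist": [0,0,0],"hand": 1},{"dp": [0,0,-1.4],"twist": [0,0,0],"hand": 1},{"dp": [0,0,-1.5],"twist": [0,0,0],"hand": 1},{"dp": [0,0,-1.5],"twist": [0,0,0],"hand": 1},{"dp": [0,0,-1.5],"twist": [0,0,0],"hand": 1},{"dp": [0,0,-1.5],"twist": [0,0,0],"hand": 1},{"dp": [0,0,-1.5],"twist": [0,0,0],"hand": 1},{"dp": [0,0,-1],"twist": [0,0,0],"hand": 1},{"dp": [0,0,0],"twist": [0,0,0],"hand": 1}]'

```text
clock: 6.15
tcp_pos: [669.6, -179.1, 138.3]
ee_rot: [3.135, -0.203, 0.004]
contact_force: [0.1, -0.3, -0.2]
width: 19.9
```

```bash
python3 -c "
from st import *
to([476,-355.7,137])"
```

```text
t 6.15 tcp [ 669.6 -179.1  138.3] x-azimuth -7.42 z [ 2.5e-03 -7.0e-04 -1.0e+00] F [ 0.1 -0.3 -0.2] tau [-0.02 -0.01  0.02] w 19.9 q [-0.26  0.42  0.4   1.55 -0.    3.01]
goal [476, -355.7, 137] dp tool cm [-16.92  20.01   0.1 ]
```

Request:
arm_command --steps '[{"dp": [-0.9,1.1,0],"twist": [0,0,0],"hand": 1},{"dp": [-1.9,2.2,0],"twist": [0,0,0],"hand": 1},{"dp": [-2,2.4,0],"twist": [0,0,0],"hand": 1},{"dp": [-2,2.4,0],"twist": [0,0,0],"hand": 1},{"dp": [-2,2.4,0],"twist": [0,0,0],"hand": 1},{"dp": [-2,2.4,0],"twist": [0,0,0],"hand": 1},{"dp": [-2,2.4,0],"twist": [0,0,0],"hand": 1},{"dp": [-2,2.3,0],"twist": [0,0,0],"hand": 1},{"dp": [-1.4,1.6,0],"twist": [0,0,0],"hand": 1},{"dp": [-0.7,0.8,0],"twist": [0,0,0],"hand": 1}]'

```text
clock: 7.15
tcp_pos: [473.1, -356.5, 135.4]
ee_rot: [-3.134, 0.206, 0.002]
contact_force: [-0.0, -0.9, -0.5]
width: 19.9
```

Request:
arm_command --steps '[{"dp": [0,0,1],"twist": [0,0,0],"hand": 1},{"dp": [0,0,1],"twist": [0,0,0],"hand": 1},{"dp": [0,0,1],"twist": [0,0,0],"hand": 1},{"dp": [0,0,0.5],"twist": [0,0,0],"hand": 1},{"dp": [0,0,0.5],"twist": [0,0,0],"hand": 1},{"dp": [0,0,0],"twist": [0,0,0],"hand": 1},{"dp": [0,0,0],"twist": [0,0,0],"hand": 1},{"dp": [0,0,0],"twist": [0,0,0],"hand": 1},{"dp": [0,0,0],"twist": [0,0,0],"hand": 1},{"dp": [0,0,0],"twist": [0,0,0],"hand": 1}]'

```text
clock: 8.15
tcp_pos: [475.6, -355.5, 96.6]
ee_rot: [3.135, -0.203, 0.001]
contact_force: [0.5, -0.4, -0.8]
width: 19.8
```

```bash
python3 -c "
from st import *
to([476,-355.7,84])
o=np.zeros((480,800,3),np.uint8)
i=grab('side','pl');f=cv2.resize(i['frame'][180:280,270:350],None,fx=4.8,fy=4.8,interpolation=cv2.INTER_CUBIC);o[:,:384]=f
j=grab('top','pl');f=cv2.resize(j['frame'][190:280,320:400],None,fx=5,fy=5,interpolation=cv2.INTER_CUBIC);o[:450,390:790]=f
cv2.imwrite('pics/place.png',o[:,:,::-1])"
```

```text
t 8.15 tcp [ 475.6 -355.5   96.6] x-azimuth -7.42 z [ 4.e-04 -3.e-04 -1.e+00] F [ 0.5 -0.4 -0.8] tau [ 0.02 -0.01 -0.02] w 19.8 q [-0.64  0.18  0.02  1.41 -0.    2.63]
goal [476, -355.7, 84] dp tool cm [0.04 0.01 1.26]
```

View pics/place.png

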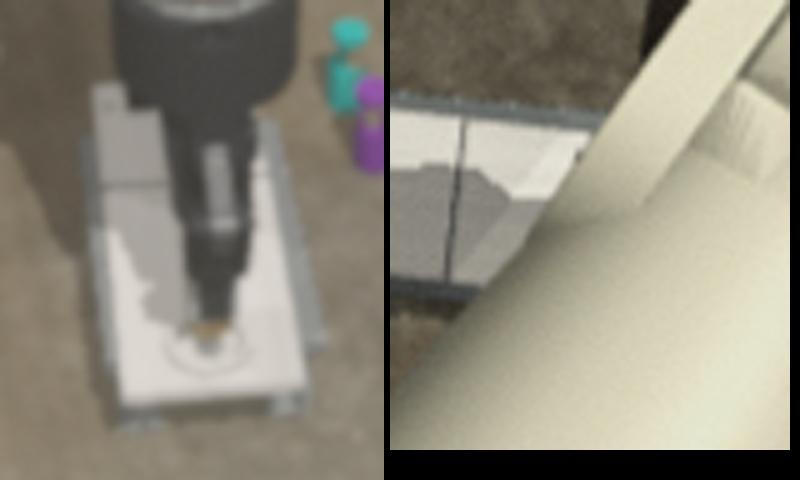

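Side crop: the vial foot is at (210,330), directly above the collar centre (208,347). The 14 mm drop will put it there, so I lower gently and then release.

Request:
arm_command --steps '[{"dp": [0,0,0.4],"twist": [0,0,0],"hand": 1},{"dp": [0,0,0.3],"twist": [0,0,0],"hand": 1},{"dp": [0,0,0.2],"twist": [0,0,0],"hand": 1},{"dp": [0,0,0.2],"twist": [0,0,0],"hand": 1},{"dp": [0,0,0.15],"twist": [0,0,0],"hand": 1},{"dp": [0,0,0.1],"twist": [0,0,0],"hand": 1},{"dp": [0,0,0],"twist": [0,0,0],"hand": 1},{"dp": [0,0,0],"twist": [0,0,0],"hand": 1},{"dp": [0,0,0],"twist": [0,0,0],"hand": 1},{"dp": [0,0,0],"twist": [0,0,0],"hand": 1}]'

```text
clock: 9.25
tcp_pos: [475.5, -355.4, 82.9]
ee_rot: [3.135, -0.203, 0.0]
contact_force: [0.1, -0.2, 0.4]
width: 20.0
```

```bash
python3 -c "
from st import *"
```

```text
t 9.25 tcp [ 475.5 -355.4   82.9] x-azimuth -7.42 z [ 2.e-04 -1.e-04 -1.e+00] F [ 0.1 -0.2  0.4] tau [ 0.06 -0.    0.02] w 20.0 q [-0.64  0.18 -0.    1.38  0.    2.63]
```

Request:
arm_command --steps '[{"dp": [0,0,0.04],"twist": [0,0,0],"hand": 1},{"dp": [0,0,0],"twist": [0,0,0],"hand": 1},{"dp": [0,0,0],"twist": [0,0,0],"hand": 0.5},{"dp": [0,0,0],"twist": [0,0,0],"hand": 0.4},{"dp": [0,0,0],"twist": [0,0,0],"hand": 0.3},{"dp": [0,0,0],"twist": [0,0,0],"hand": 0.2},{"dp": [0,0,0],"twist": [0,0,0],"hand": 0},{"dp": [0,0,0],"twist": [0,0,0],"hand": -0.3},{"dp": [0,0,0],"twist": [0,0,0],"hand": -0.3},{"dp": [0,0,0],"twist": [0,0,0],"hand": -0.3}]'

```text
clock: 10.25
tcp_pos: [475.5, -355.4, 82.4]
ee_rot: [-3.135, 0.203, 0.0]
contact_force: [0.1, -0.1, 1.0]
width: 55.5
```

Request:
arm_command --steps '[{"dp": [0,0,-0.5],"twist": [0,0,0],"hand": -0.3},{"dp": [0,0,-1],"twist": [0,0,0],"hand": -0.3},{"dp": [0,0,-2],"twist": [0,0,0],"hand": -0.3},{"dp": [0,0,-2],"twist": [0,0,0],"hand": -0.3},{"dp": [0,0,-2],"twist": [0,0,0],"hand": -0.3},{"dp": [0,0,-2],"twist": [0,0,0],"hand": -0.3},{"dp": [0,0,-1],"twist": [0,0,0],"hand": -1},{"dp": [0,0,0],"twist": [0,0,0],"hand": -1},{"dp": [0,0,0],"twist": [0,0,0],"hand": -1},{"dp": [0,0,0],"twist": [0,0,0],"hand": -1}]'

```text
clock: 11.25
tcp_pos: [475.2, -355.2, 186.2]
ee_rot: [-3.134, 0.203, 0.002]
contact_force: [0.8, 0.4, -0.9]
width: 85.8
```

```bash
python3 -c "
from st import *
to([495,-181,188])
i=grab('side','rel');f=cv2.resize(i['frame'][180:280,270:350],None,fx=4.8,fy=4.8,interpolation=cv2.INTER_CUBIC)
cv2.imwrite('pics/rel.png',f[:,:,::-1])"
```

```text
t 11.25 tcp [ 475.2 -355.2  186.2] x-azimuth -7.42 z [-0.0013  0.001  -1.    ] F [ 0.8  0.4 -0.9] tau [ 0.03  0.01 -0.03] w 85.8 q [-0.64  0.18  0.19  1.58 -0.    2.63]
goal [495, -181, 188] dp tool cm [ -0.28 -17.53  -0.16]
```

View pics/rel.png

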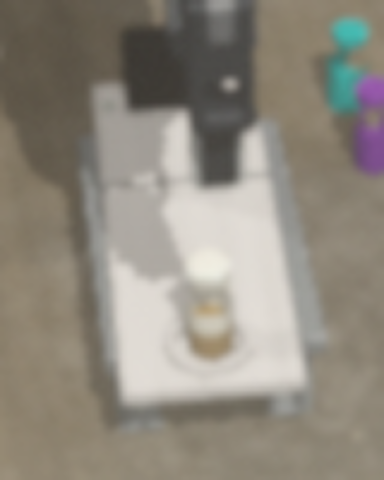

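The vial stands upright in the collar (cap at crop (208,268), foot at (210,350)) and is released. Moving over the grip next.

Request:
arm_command --steps '[{"dp": [0.1,-1,0],"twist": [0,0,0],"hand": -1},{"dp": [0,-2,0],"twist": [0,0,0],"hand": -1},{"dp": [0,-2.2,0],"twist": [0,0,0],"hand": -1},{"dp": [0,-2.4,0],"twist": [0,0,0],"hand": -1},{"dp": [0,-2.4,0],"twist": [0,0,0],"hand": -1},{"dp": [0,-2.4,0],"twist": [0,0,0],"hand": -1},{"dp": [0,-2.4,0],"twist": [0,0,0],"hand": -1},{"dp": [0,-1.8,0],"twist": [0,0,0],"hand": -1},{"dp": [0,-1,0],"twist": [0,0,0],"hand": -1},{"dp": [0,0,0],"twist": [0,0,0],"hand": -1}]'

```text
clock: 12.3
tcp_pos: [499.2, -179.8, 187.3]
ee_rot: [-3.135, 0.201, 0.0]
contact_force: [0.0, -0.3, 0.6]
width: 85.6
```

Request:
arm_command --steps '[{"dp": [0,0,1],"twist": [0,0,0],"hand": -1},{"dp": [0,0,1],"twist": [0,0,0],"hand": -1},{"dp": [0,0,1],"twist": [0,0,0],"hand": -1},{"dp": [0,0,1],"twist": [0,0,0],"hand": -1},{"dp": [0,0,1],"twist": [0,0,0],"hand": -1},{"dp": [0,0,0],"twist": [0,0,0],"hand": -1},{"dp": [0,0,0],"twist": [0,0,0],"hand": -1},{"dp": [0,0,0],"twist": [0,0,0],"hand": -1},{"dp": [0,0,0],"twist": [0,0,0],"hand": -1},{"dp": [0,0,0],"twist": [0,0,0],"hand": -1}]'

```text
clock: 13.3
tcp_pos: [499.4, -181.0, 137.8]
ee_rot: [3.135, -0.203, 0.001]
contact_force: [-0.0, -0.4, -0.0]
width: 85.2
```

```bash
python3 -c "
from st import *
to([498.8,-180.8,74])
o=np.zeros((400,800,3),np.uint8)
i=grab('side','g');o[:]=0;f=cv2.resize(i['frame'][160:260,270:370],None,fx=4,fy=4,interpolation=cv2.INTER_CUBIC);o[:,:400]=f
j=grab('top','g');f=cv2.resize(j['frame'][185:285,295:395],None,fx=4,fy=4,interpolation=cv2.INTER_CUBIC);o[:,400:]=f
cv2.imwrite('pics/pregrip.png',o[:,:,::-1])"
```

```text
t 13.3 tcp [ 499.4 -181.   137.8] x-azimuth -7.42 z [ 6.e-04 -2.e-04 -1.e+00] F [-0.  -0.4 -0. ] tau [ 0.03  0.02 -0.01] w 85.2 q [-0.35  0.03 -0.07  1.48  0.    2.92]
goal [498.8, -180.8, 74] dp tool cm [-0.07 -0.02  6.38]
```

View pics/pregrip.png

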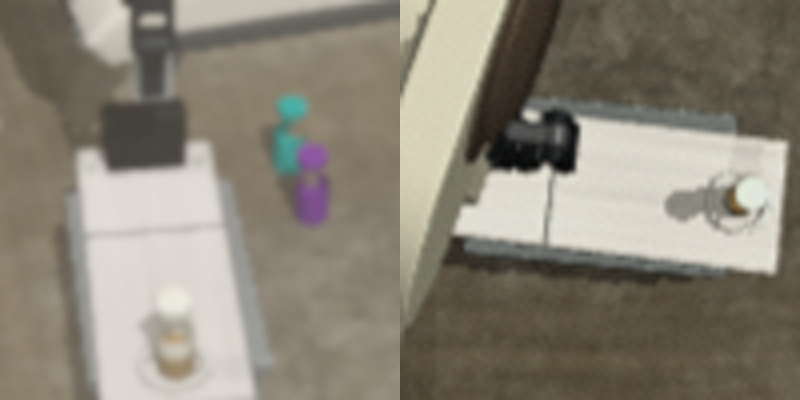

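```bash
python3 -c "
from st import *
i=dict(np.load('pics/side_g.npz'));j=dict(np.load('pics/top_g.npz'))
y=M[:,1]
for n,X in dict(outer=p+48*y+[0,0,13],inner=p-48*y+[0,0,13],tcp=p,block=np.array([498.8,-180.8,110])).items():
    a=proj(i,X);b=proj(j,X);print(n,X.round(),((a-[270,160])*4).round(),((b-[295,185])*4+[400,0]).round())
"
```

```text
t 13.4 tcp [ 499.3 -181.   137.6] x-azimuth -7.42 z [ 4.e-04 -1.e-04 -1.e+00] F [-0.8  0.7 -0.5] tau [-0.05  0.01 -0.01] w 85.9 q [-0.35  0.03 -0.07  1.48  0.    2.92]
outer [ 493. -229.  151.] [150.  99.] [526. 156.]
inner [ 506. -133.  151.] [135.   4.] [358. 137.]
tcp [ 499. -181.  138.] [143.  68.] [443. 150.]
block [ 499. -181.  110.] [143. 106.] [446. 156.]
```

The outer finger projects to side (150,99), where the picture shows it, and the block top projects to (143,106), on the black block. I descend and grip at 60 N.

Request:
arm_command --steps '[{"dp": [-0.05,0,0.6],"twist": [0,0,0],"hand": -1},{"dp": [0,0,1],"twist": [0,0,0],"hand": -1},{"dp": [0,0,1],"twist": [0,0,0],"hand": -1},{"dp": [0,0,1],"twist": [0,0,0],"hand": -1},{"dp": [0,0,1],"twist": [0,0,0],"hand": -1},{"dp": [0,0,1],"twist": [0,0,0],"hand": -1},{"dp": [0,0,0.6],"twist": [0,0,0],"hand": -1},{"dp": [0,0,0],"twist": [0,0,0],"hand": -1},{"dp": [0,0,0],"twist": [0,0,0],"hand": -1},{"dp": [0,0,0],"twist": [0,0,0],"hand": -1}]'

```text
clock: 14.4
tcp_pos: [499.0, -181.1, 76.0]
ee_rot: [3.135, -0.203, 0.001]
contact_force: [-0.0, -0.7, 0.5]
width: 84.8
```

Request:
arm_command --grip_force 60 --steps '[{"dp": [0,0,0],"twist": [0,0,0],"hand": 0},{"dp": [0,0,0],"twist": [0,0,0],"hand": 0.2},{"dp": [0,0,0],"twist": [0,0,0],"hand": 0.4},{"dp": [0,0,0],"twist": [0,0,0],"hand": 0.5},{"dp": [0,0,0],"twist": [0,0,0],"hand": 0.6},{"dp": [0,0,0],"twist": [0,0,0],"hand": 0.7},{"dp": [0,0,0],"twist": [0,0,0],"hand": 1},{"dp": [0,0,0],"twist": [0,0,0],"hand": 1},{"dp": [0,0,0],"twist": [0,0,0],"hand": 1},{"dp": [0,0,0],"twist": [0,0,0],"hand": 1}]'

```text
clock: 15.4
tcp_pos: [498.7, -180.8, 75.5]
ee_rot: [-3.135, 0.203, -0.0]
contact_force: [-1.1, 2.9, 4.3]
width: 15.3
```

```bash
cat > pm.py <<'E'
from meas import *
def report(T):
    p1,d1,p2,d2,pe,de,pm=plate(T);f=T["frame"].astype(int)
    a=np.radians((ang(d1)+ang(d2))/2);d=np.array([np.cos(a),np.sin(a)]);n=np.array([-d[1],d[0]])
    u=np.array([np.cos(np.radians(-96.2)),np.sin(np.radians(-96.2))]);un=np.array([-u[1],u[0]])
    c=((p1@n)+(p2@n))/2;s=pe@d;mk=(s-140)*d+c*n
    print("plate ang",np.degrees(a).round(2),"end",(s*d+c*n).round(1),"mark (from end)",mk.round(1),"in stand frame: x",(mk@u-297.6).round(1),"y",(mk@un-515).round(1),"end row",ang(de))
E
python3 -c "
from st import *
from pm import *
print('before');report(dict(np.load('pics/top0.npz')))
print('now');report(grab('top','grip'))
u=np.array([-.108,-.9942,0]);print('slide dir in tool',(M.T@u).round(4))"
```

```text
t 15.4 tcp [ 498.7 -180.8   75.5] x-azimuth -7.42 z [ 2.e-04  2.e-04 -1.e+00] F [-1.1  2.9  4.3] tau [ 0.55  0.2  -0.08] w 15.3 q [-0.35  0.04 -0.18  1.36  0.    2.92]
before
plate ang -97.6 end [ 472.  -381.4] mark (from end) [ 490.6 -242.6] in stand frame: x -109.4 y -1.1 end row -7.54
now
plate ang -33.93 end [ 508.4 -171.5] mark (from end) [392.2 -93.3] in stand frame: x -247.2 y -115.0 end row -21.75
slide dir in tool [ 2.130e-02  9.998e-01 -2.000e-04]
```

Gripped (15.3 mm, 60 N). The arm hides the plate's inner part in the top view, so that second "now" reading is invalid. Slide needed is about 109.5 mm. I do the first 50 mm slowly.

Request:
arm_command --steps '[{"dp": [0.01,0.3,0],"twist": [0,0,0],"hand": 1},{"dp": [0.01,0.5,0],"twist": [0,0,0],"hand": 1},{"dp": [0.01,0.6,0],"twist": [0,0,0],"hand": 1},{"dp": [0.01,0.6,0],"twist": [0,0,0],"hand": 1},{"dp": [0.01,0.6,0],"twist": [0,0,0],"hand": 1},{"dp": [0.01,0.6,0],"twist": [0,0,0],"hand": 1},{"dp": [0.01,0.6,0],"twist": [0,0,0],"hand": 1},{"dp": [0.01,0.6,0],"twist": [0,0,0],"hand": 1},{"dp": [0.01,0.4,0],"twist": [0,0,0],"hand": 1},{"dp": [0.01,0.2,0],"twist": [0,0,0],"hand": 1}]'

```text
clock: 16.45
tcp_pos: [493.3, -231.4, 75.6]
ee_rot: [-3.135, 0.204, -0.001]
contact_force: [-0.6, 5.4, 5.3]
width: 15.4
```

```bash
python3 -c "
from st import *
i=grab('side','s1');j=grab('top','s1')
o=np.zeros((480,800,3),np.uint8)
o[:,:400]=cv2.resize(i['frame'][180:300,265:365],None,fx=4,fy=4,interpolation=cv2.INTER_CUBIC)
o[:400,400:]=cv2.resize(j['frame'][185:285,325:425],None,fx=4,fy=4,interpolation=cv2.INTER_CUBIC)
cv2.imwrite('pics/s1.png',o[:,:,::-1])"
```

```text
t 16.45 tcp [ 493.3 -231.4   75.6] x-azimuth -7.45 z [ 4.e-04  1.e-04 -1.e+00] F [-0.6  5.4  5.3] tau [ 0.9  -0.11 -0.04] w 15.4 q [-0.44  0.07 -0.14  1.36  0.    2.83]
```

View pics/s1.png

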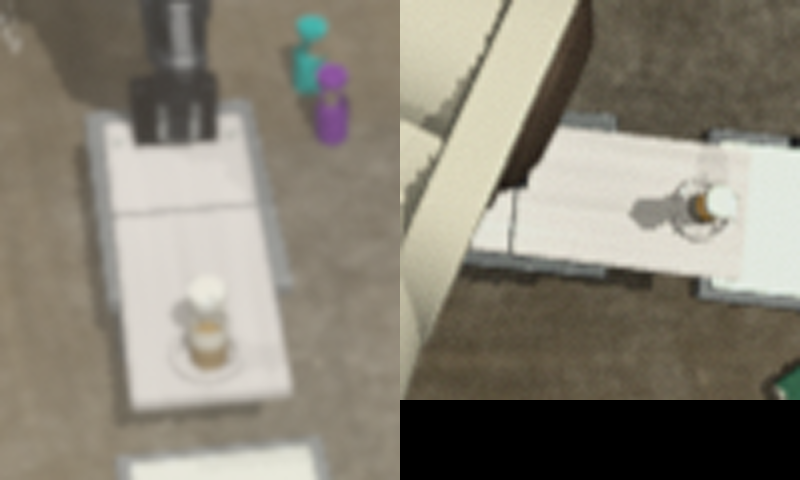

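The plate slid straight: the line is at top crop (512,225), the vial is upright at side (207,320), and the plate is level. Next 50 mm.

Request:
arm_command --steps '[{"dp": [0.01,0.3,0],"twist": [0,0,0],"hand": 1},{"dp": [0.01,0.5,0],"twist": [0,0,0],"hand": 1},{"dp": [0.01,0.6,0],"twist": [0,0,0],"hand": 1},{"dp": [0.01,0.6,0],"twist": [0,0,0],"hand": 1},{"dp": [0.01,0.6,0],"twist": [0,0,0],"hand": 1},{"dp": [0.01,0.6,0],"twist": [0,0,0],"hand": 1},{"dp": [0.01,0.6,0],"twist": [0,0,0],"hand": 1},{"dp": [0.01,0.6,0],"twist": [0,0,0],"hand": 1},{"dp": [0.01,0.4,0],"twist": [0,0,0],"hand": 1},{"dp": [0.01,0.2,0],"twist": [0,0,0],"hand": 1}]'

```text
clock: 17.55
tcp_pos: [487.7, -281.0, 75.5]
ee_rot: [-3.135, 0.204, -0.0]
contact_force: [0.1, 4.6, 6.1]
width: 15.0
```

```bash
python3 -c "
from st import *
i=grab('side','s2');j=grab('top','s2')
print('moved along u',((p-[498.7,-180.8,75.5])@[-.108,-.9942,0]).round(1))
o=np.zeros((480,800,3),np.uint8)
o[:,:400]=cv2.resize(i['frame'][205:325,265:365],None,fx=4,fy=4,interpolation=cv2.INTER_CUBIC)
o[:400,400:]=cv2.resize(j['frame'][185:285,345:445],None,fx=4,fy=4,interpolation=cv2.INTER_CUBIC)
cv2.imwrite('pics/s2.png',o[:,:,::-1])"
```

```text
t 17.55 tcp [ 487.7 -281.    75.5] x-azimuth -7.45 z [ 3.e-04  2.e-04 -1.e+00] F [0.1 4.6 6.1] tau [ 0.89 -0.08  0.  ] w 15.0 q [-0.52  0.11 -0.1   1.36  0.    2.75]
moved along u 100.8
```

View pics/s2.png

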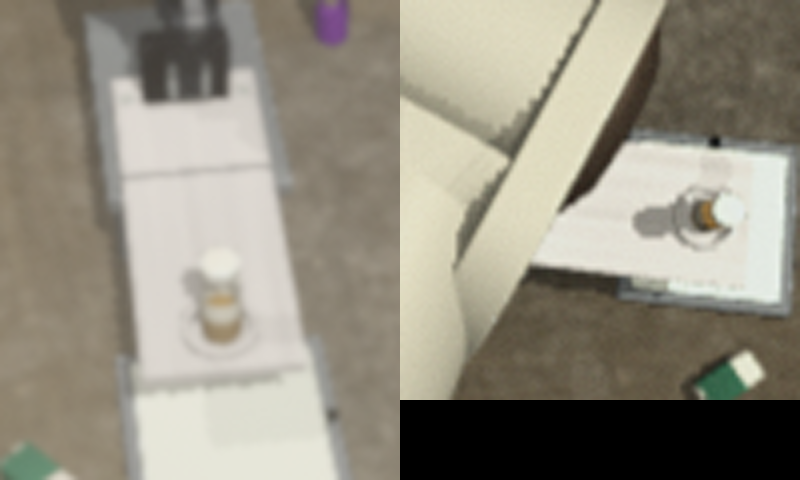

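Side crop: line from (125,176) to (272,163), stand front corners at about (112,204) and (290,185), vial upright at (222,300). I cast these onto their planes.

```bash
python3 -c "
from h import *
from meas import ang
i=dict(np.load('pics/side_s2.npz'));o=np.array([265,205]);f=i['frame'].astype(int)
g=lambda c,z:onz(i,(np.array(c)+.5)/4-.5+o,z)
u=np.array([-.108,-.9942,0]);un=np.array([.9942,-.108,0])
# scored line: darkest row per column inside plate
pts=[]
for c in range(298,331):
    r=f[243:253,c].sum(1);k=r.argmin();w=np.clip(r.max()-20-r,0,None);w[:max(0,k-2)]=0;w[k+3:]=0
    pts.append(onz(i,(c,243+(w*np.arange(10)).sum()/w.sum()),66))
pts=np.array(pts);print('line x',(pts@u).round(1)[::4],'mean',np.median(pts@u).round(1),'y range',(pts[[0,-1]]@un).round(1))
for n,c in dict(L=(112,204),R=(290,185)).items():
    X=g(c,60);print(n,X.round(1),'x',(X@u).round(1),'y',(X@un).round(1))
np.set_printoptions(linewidth=220)
print('right corner rows 246..258, cols 328..340');print(f[246:258,328:342].sum(2)//3)
print('left rows 250..264 cols 286..300');print(f[250:264,286:300].sum(2)//3)
# same corner estimate on start picture
print('expected corners px in crop',[((proj(i,297.6*u+n*un+[0,0,60])-o)*4).round(1) for n in(465,565)])
"
```

```text
line x [287.  286.6 287.3 287.5 287.5 287.9 288.1 288.  288.4] mean 287.5 y range [479.2 548.6]
L [ 431.  -348.6   60. ] x 300.0 y 466.2
R [ 526.9 -358.3   60. ] x 299.3 y 562.5
right corner rows 246..258, cols 328..340
[[194 193 191 186 173 156 149 146 140 129 123 124 123 125]
 [204 203 202 196 183 162 152 150 146 135 129 128 126 126]
 [214 213 212 208 196 172 156 153 150 144 137 133 131 128]
 [215 215 214 212 202 177 159 155 156 153 143 136 133 130]
 [216 215 214 212 203 181 161 155 155 152 144 137 134 130]
 [216 215 214 212 204 182 156 144 143 141 137 134 131 126]
 [215 214 214 213 205 184 153 135 131 131 131 131 127 124]
 [215 214 214 213 208 190 157 132 127 127 127 127 126 124]
 [215 214 214 213 210 196 164 136 127 126 127 127 126 125]
 [215 214 214 213 211 200 173 143 132 129 128 129 129 128]
 [215 214 214 213 212 203 180 149 135 131 129 131 133 132]
 [215 214 213 213 211 204 184 154 136 133 132 133 134 134]]
left rows 250..264 cols 286..300
[[124 111 103 102 107 123 142 149 153 169 191 203 206 207]
 [128 116 105 102 104 119 141 148 152 171 198 211 214 214]
 [132 121 109 101 102 117 139 147 150 169 199 212 215 215]
 [132 123 111 102 102 117 139 149 152 170 199 212 215 215]
 [132 123 111 103 102 116 137 146 152 171 198 211 214 215]
 [133 125 112 103 102 112 128 136 142 163 192 209 214 215]
 [130 124 112 103 102 108 119 126 131 152 185 206 214 215]
 [126 123 113 104 101 105 113 120 123 142 178 204 213 215]
 [126 124 115 104 100 102 106 110 112 132 173 202 213 215]
 [127 123 114 103 100 100 102 102 105 127 169 201 212 214]
 [127 124 114 103  99 100 101 101 102 123 165 199 212 214]
 [126 125 118 108 101 101 100  99 102 119 162 197 211 214]
 [124 124 121 116 109 105 102 100 101 115 158 196 211 214]
 [122 123 123 122 118 113 105 101 101 113 155 195 210 214]]
expected corners px in crop [array([108. , 199.6]), array([292.6, 180.9])]
```

Remaining travel is 9.6 mm by the top view and 12.1 mm by the side view. I move 10.5 mm and re-measure.

Request:
arm_command --steps '[{"dp": [0,0.1,0],"twist": [0,0,0],"hand": 1},{"dp": [0,0.2,0],"twist": [0,0,0],"hand": 1},{"dp": [0.01,0.2,0],"twist": [0,0,0],"hand": 1},{"dp": [0.01,0.2,0],"twist": [0,0,0],"hand": 1},{"dp": [0,0.2,0],"twist": [0,0,0],"hand": 1},{"dp": [0,0.1,0],"twist": [0,0,0],"hand": 1},{"dp": [0,0.05,0],"twist": [0,0,0],"hand": 1},{"dp": [0,0,0],"twist": [0,0,0],"hand": 1},{"dp": [0,0,0],"twist": [0,0,0],"hand": 1},{"dp": [0,0,0],"twist": [0,0,0],"hand": 1}]'

```text
clock: 18.65
tcp_pos: [486.5, -291.3, 75.6]
ee_rot: [-3.135, 0.204, -0.0]
contact_force: [0.6, 4.4, 5.0]
width: 15.0
```

```bash
python3 -c "
from st import *
u=np.array([-.108,-.9942,0]);un=np.array([.9942,-.108,0])
i=grab('side','s3');j=grab('top','s3');f=i['frame'].astype(int)
print('moved along u',((p-[498.7,-180.8,75.5])@u).round(1))
pts=[]
for c in range(300,331):
    e=proj(i,298.5*u+[0,0,66]+un*(466+(c-292)*2.3));v0=int(e[1])-5
    r=f[v0:v0+11,c].sum(1);k=r.argmin();w=np.clip(np.median(r)-15-r,0,None);w[:max(0,k-2)]=0;w[k+3:]=0
    if w.sum(): pts.append(onz(i,(c,v0+(w*np.arange(11)).sum()/w.sum()),66))
pts=np.array(pts);b=np.polyfit(pts@un,pts@u,1);print('line x at y=515',np.polyval(b,515).round(1),'slope',b[0].round(4))
for cols in((334,337),(292,295)):
    c=sum(cols)/2;r=f[240:266,cols[0]:cols[1]].sum(2).mean(1)/3
    print(cols,r.round(0))
    d=np.diff(r);k=np.argmin(d[5:22])+5;q=240+k+.5;X=onz(i,(c,q),60);print('steepest drop row',q,X.round(1),'x',(X@u).round(1),'y',(X@un).round(1))
# vial check: cap centroid top & side
m=np.zeros(f.shape[:2]);o=np.zeros((480,800,3),np.uint8)
o[:,:400]=cv2.resize(i['frame'][210:330,265:365],None,fx=4,fy=4,interpolation=cv2.INTER_CUBIC)
o[:400,400:]=cv2.resize(j['frame'][185:285,345:445],None,fx=4,fy=4,interpolation=cv2.INTER_CUBIC)
cv2.imwrite('pics/s3.png',o[:,:,::-1])"
```

```text
t 18.65 tcp [ 486.5 -291.3   75.6] x-azimuth -7.43 z [ 3.e-04 -0.e+00 -1.e+00] F [0.6 4.4 5. ] tau [ 0.86 -0.03  0.03] w 15.0 q [-0.54  0.12 -0.08  1.36  0.    2.73]
moved along u 111.2
line x at y=515 297.9 slope 0.023
(334, 337) [137. 138. 139. 140. 142. 143. 143. 145. 147. 152. 156. 149. 142. 141.
 145. 152. 158. 163. 167. 169. 172. 177. 180. 185. 190. 194.]
steepest drop row 250.5 [ 523.8 -356.3   60. ] x 297.7 y 559.3
(292, 295) [160. 157. 157. 156. 153. 153. 153. 152. 151. 149. 147. 146. 145. 146.
 145. 134. 126. 118. 109. 102. 100. 100. 100. 102. 103. 106.]
steepest drop row 254.5 [ 433.5 -345.7   60. ] x 296.9 y 468.3
```

View pics/s3.png

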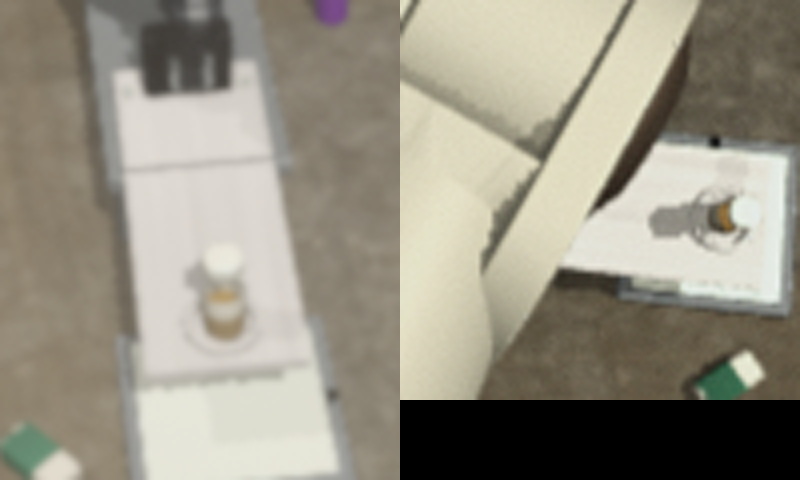

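Side crop: the line runs (123,170)–(270,158) between the stand's front corners at about (112,187) and (290,165). The vial stands upright in its collar at (223,295), and the eraser and look-alikes are in place. Both views put the line within about 2 mm of the edge, so I hand in.

```bash
python3 -c "
from st import *
print(env.job_done())
s=monitor.observe();print(s['clock'],np.round(s['tcp_pos'],1),np.round(s['contact_force'],1),s['width'])"
```

```text
t 18.75 tcp [ 486.6 -291.3   75.6] x-azimuth -7.43 z [ 3.e-04 -1.e-04 -1.e+00] F [0.  4.  5.9] tau [ 0.84 -0.08 -0.  ] w 15.3 q [-0.54  0.12 -0.08  1.36  0.    2.73]
the job is handed in; nothing more can be done
None
the job is handed in; nothing more can be done
```

I stood the white-capped vial in the collar and released it. Then I gripped the plate's black block at 60 N, slid it 111 mm straight out along the stand, and handed the job in at 18.8 s, still gripping the plate. No verdict was reported.

**Line over the edge:** The two views disagree by a few mm, but both are within the 6 mm limit:
- **Side view:** the line is between 1.7 mm short of the edge and 0.6 mm past it.
- **Top view:** going by the start picture plus the distance slid, it is 1 to 2 mm past. The arm hid the line from the top camera at the end, so this could not be checked directly.

**Plate:** It is about 1.4° (0.024 rad) off square. It was about 1 mm off centre at the start, which I did not re-measure after the slide. Tool height and tilt stayed constant through the slide, with the grip opening steady at 15 mm. One plate measurement during the grip was spoiled by the arm blocking the view, and I discarded it.

**Vial and bystanders:** In the last picture the vial stands upright in its collar, clear of the fingers. I saw no bystander moved, but only the eraser and the purple look-alike were in that picture. The cork and pin tin were last seen in place when I gripped the vial, and I did not look at the forceps again after the start.

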